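# Change over the push-latch bench stops

### The job

The workbench has two square wooden stops with push latches, each in its own metal plate: one stands up and the other is latched down low. Change them over for the next workpiece: press the one that stands up until it stays latched down, and press the low one so that it springs up and stays up. Do not shove the glue pot or the loose wooden handle blank aside.

Things in the scene. Friction and masses are not known exactly. Their poses are not given: they have to be found in the camera images.
- stop_a_top (a point): Centre of the top of push-latch stop A: upright square wooden block, 44 x 44 mm, in an aluminium plate 100 x 76 x 5 mm fixed to the bench; moves only vertically. The top is 58 mm above the bench when up, 30 mm when latched. A full press with shut fingers, down to the firm stop 15 mm above the bench, then letting go, changes its state; a press ending above 16.5 mm may not.
- stop_b_top (a point): The same point on push-latch stop B, exactly like A (44 x 44 mm top; 58 mm up, 30 mm latched, firm stop at 15 mm). One stop starts up, the other latched; either may be on the left: read the heights. On both the spring pushes back with 1 to 4 N on the way down; at the firm stop the force rises sharply (5 to 8 N there is enough). Let go, the stop moves to its new height in under 0.5 s.
- glue_pot_mid (a point): Middle (31 mm above its foot) of a small closed amber glue pot with a yellow lid, 66 mm in diameter, 62 mm high, standing loose on the bench beyond the stops. Only a bystander: leave it where it is.
- blank_mid (a point): Middle (13 mm above its underside) of a loose wooden handle blank lying on the bench beyond the stops, 132 mm long along its x axis, up to 48 mm wide, 26 mm thick. A bystander: leave it where it is. (A fixed round wooden peg, 26 mm across, 28 mm high, on the robot's side of the stops, is a bystander too.)

How it is judged:
By the outcome, as a careful person would: the job done as asked, in the order asked, and still so for the second after the job is handed in, with the robot touching nothing.
It also fails if it takes over 40 s, if anything falls off the work surface, if the arm or the gripper's body presses on something with over 40 N, if the wrist force passes 120 N, or if a joint passes its speed limit or range.

### The arm

A 7-joint arm with a two-finger parallel gripper is mounted at the origin on the work surface. World frame = base frame: x ahead of the robot, y to its left, z up, the work surface at z = 0. Lengths are in m, angles in rad, forces in N, time in s.
With the tool pointing down it reaches from about 0.425 to 0.875 m from the base axis. Payload 4.7 kg.
Tool frame: the origin (TCP) lies midway between the tips of the shut fingers; the grasp point (between the pads) lies 19 mm behind it (manip.pinch_z is the distance from the TCP to the grasp point, in m); z points along the fingers, y is the line along which they close (so a half turn about z gives the same grasp; the last joint's range is limited). The gripper opens to 85 mm and grips with 20 to 120 N. Pads are 22 mm wide; open, the fingers measure 114 mm over their backs; the gripper's body (76 mm by 85 mm) begins 54 mm behind the grasp point. The pads swing forward as they close: fully open they stand 13 mm farther back than shut.
Start: joints at [1.211, 0.321, -0.07, 1.45, 0.023, 1.371, -0.057], TCP at [0.237, -0.605, 0.197] pointing down, gripper open.
Joint ranges: [-2.86, 2.86], [-0.3, 2.09], [-1.38, 1.24], [0.06, 2.45], [-1.56, 4.7], [0.09, 2.05], [-2.69, 2.69]. Speed limits (rad/s): [2.57, 2.57, 3.14, 3.14, 3.14, 3.14, 3.14].

### API

Orientations are given as [roll, pitch, yaw] about the fixed x, y, z axes, in that order (R = Rz(yaw) Ry(pitch) Rx(roll)).
In Python, from cell import manip gives the robot as it stands. Calls block until the motion is done:
- manip.movep(position, orientation): joint-space move of the TCP to a pose.
- manip.movel(position, velocity=0.15, rotation=None, f_stop=None): straight line of the TCP; rotation=None keeps the orientation; velocity is the mean speed in m/s. With f_stop (N) it stops when the force on the tool has changed by that much, and returns True; else False.
- manip.set_joints(angles): joint-space move.
- manip.grip(opening, strength=None): finger opening in m; strength is the grip in N (None keeps the last); returns when the fingers have stopped.
- manip.wait(seconds).
- manip.solve_ik(position, orientation): joint angles nearest the present ones, or None.
- manip.get_image(name): name is "scene" or "top"; returns a dict with "color" (384x512x3 uint8, blue, green, red), "range_z" (384x512 float32, m along the optical axis (not along the pixel's ray), 0 where there is no reading), "intrinsics" (3x3 intrinsics, pixels), "k1" (the pictures are not rectified: a ray, as slopes to the right and down, at radius r is drawn at 1 + k1 r^2 times it, then the intrinsics apply), "world_to_cam" (4x4, takes a point from world to camera coordinates). Camera axes: x right, y up, looking along -z (the intrinsics and any distortion apply to the point x, -y, -z); pixel columns grow to the right and rows downward; lengths in m; the calibration is good to about 2 mm. A picture is of the moment at which its call begins.
A pose or a line that the arm cannot do raises manip.MotionError and nothing moves.
- manip.close_job(): hands the job in; it is judged then, once.
Readings, each from a call of its own:
- manip.get_time_s(): time.
- manip.get_q(): joint angles.
- manip.get_qvel(): joint speeds.
- manip.get_joint_torque(): joint torques, N m.
- manip.get_ee_pos(): TCP position.
- manip.get_orientation(): TCP orientation.
- manip.get_ft_force(): force on the tool from outside, world axes, zero at the start.
- manip.get_wrist_torque(): the same for the moment, N m.
- manip.get_gripper_width(): finger opening in m.
- manip.get_grasp_force(): force on a finger pad.
Only numpy, scipy, OpenCV 4.12 (cv2) and the standard library are available. Lean on these libraries where they do the work, as an engineer would, in place of code of your own. Each camera call takes 0.05 s, during which the arm holds its last target. There are 200 camera calls.

## Working session

There is one attempt and no reset: what is moved stays moved. The work goes in short steps, each a Python script; the robot and the scene stay as the last script left them, time stands still between calls to the robot, and variables do not carry over. Pictures are saved under pics/ and viewed, at most 10 in all, crops included, and the job is handed in when it is done.

```bash
mkdir -p pics; cat > h.py <<'E'
import numpy as np, cv2
from cell import manip
def cloud(im):
    K=im["intrinsics"];h,w=im["range_z"].shape
    u,v=np.meshgrid(np.arange(w),np.arange(h))
    x=(u-K[0,2])/K[0,0];y=(v-K[1,2])/K[1,1];a,b=x.copy(),y.copy()
    for _ in range(10):
        s=1+im["k1"]*(a*a+b*b);a,b=x/s,y/s
    z=im["range_z"];P=np.stack([a*z,-b*z,-z,np.ones_like(z)],-1)
    W=P@np.linalg.inv(im["world_to_cam"]).T
    W[z==0]=np.nan
    return W[...,:3]
E
python3 - <<'E'
from h import *
for n in("top","scene"):
    im=manip.get_image(n);np.save(f"{n}.npy",cloud(im))
    cv2.imwrite(f"pics/{n}0.png",im["color"])
    print(n,np.linalg.inv(im["world_to_cam"])[:3,3],im["k1"])
E
```

```text
top [0.5588148  0.01414409 0.98277327] -0.12520578452809733
scene [ 1.02087792 -0.41662413  0.89060535] -0.01873523710776872
```

View pics/top0.png

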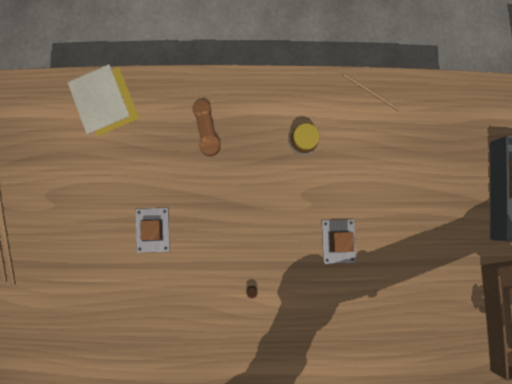

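View pics/scene0.png

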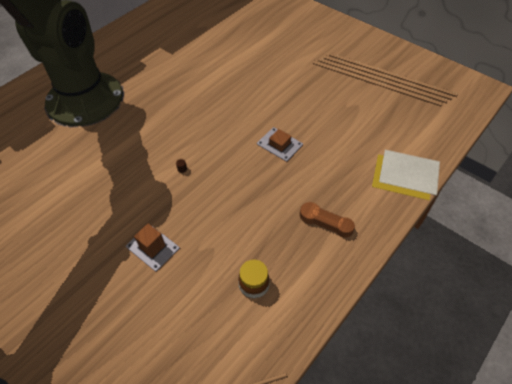

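The top view shows one stop at about (150,230) and the other at about (343,242). The pot is at (306,137), the blank around (206,127) and the peg at (252,291). In the scene view the stop at (150,238) looks taller than the one at (281,140). I'll measure the heights next.

```bash
python3 - <<'E'
from h import *
t=np.load("top.npy");s=np.load("scene.npy")
def f(n,W,u,v,r=25,zlo=.02):
    P=W[v-r:v+r,u-r:u+r].reshape(-1,3);P=P[np.isfinite(P[:,2])]
    z0=np.median(W[v-1:v+2,u-1:u+2,2])
    Q=P[abs(P[:,2]-z0)<.005]
    (c,sz,a)=cv2.minAreaRect((Q[:,:2]*1000).astype(np.float32))
    print(n,"z",z0.round(4),len(Q),"mean",Q.mean(0).round(4),"rect",np.round(c,1),np.round(sz,1),round(a,1))
    print("   px",W[v,u].round(4),"ground",np.nanmedian(P[abs(P[:,2])<.004,2]) if (abs(P[:,2])<.004).any() else None)
f("L top",t,150,230);f("R top",t,343,242);f("L sc",s,281,139);f("R sc",s,150,237)
f("pot",t,306,137);f("blank",t,206,127);f("peg",t,252,291)
E
```

```text
L top z nan 0 mean [nan nan nan] rect [0. 0.] [0. 0.] 0.0
   px [nan nan nan] ground 0.00018996226246292824
R top z 0.0568 405 mean [ 0.5265 -0.2036  0.0569] rect [ 525.6 -204.5] [45.7 43.8] 89.6
   px [ 0.5256 -0.202   0.0568] ground 7.495975668836419e-05
L sc z 0.0312 222 mean [0.5553 0.2242 0.0311] rect [554.7 225.5] [45.5 46.9] 2.3
   px [0.5636 0.2195 0.0327] ground 0.0011728202808544141
R sc z 0.0595 366 mean [ 0.5272 -0.2048  0.0585] rect [ 526.3 -204.4] [45.1 44.3] 0.8
   px [ 0.5362 -0.2043  0.0586] ground 0.0008373183022994946
pot z 0.0607 528 mean [ 0.759  -0.1226  0.0609] rect [ 759.1 -122.3] [56.1 56.5] 88.1
   px [ 0.7583 -0.1236  0.0572] ground -0.0008379990251987657
blank z 0.0239 818 mean [0.7882 0.1021 0.0246] rect [790.3 101.1] [122.4  46.2] 10.7
   px [0.7888 0.1012 0.0222] ground -0.0009504764243047914
peg z 0.0272 107 mean [ 0.4143 -0.0006  0.0265] rect [414.2  -0.6] [22.3 24.7] 89.8
   px [ 0.4173 -0.0029  0.024 ] ground -0.0011465946006661842<stdin>:8: RuntimeWarning: Mean of empty slice.
  ret = um.true_divide(
```

The right stop is up, at (0.526, -0.2045, z 0.058). The left one is low, at (0.555, 0.225, z 0.031). Top sizes of about 45 mm agree with the 44 mm given. I'll press the right one first.

```bash
cat >> h.py <<'E'
def press(x,y,ztop):
    o=[np.pi,0,manip.get_orientation()[2]]
    manip.movep([x,y,.16],o); manip.movel([x,y,ztop+.012],.1); manip.wait(.2)
    f0=np.array(manip.get_ft_force())
    hit=manip.movel([x,y,.012],.025,f_stop=9)
    p=np.array(manip.get_ee_pos());f=np.array(manip.get_ft_force())-f0
    print("hit",hit,"p",p.round(4),"dF",f.round(1),"t",manip.get_time_s())
    manip.movel([x,y,.16],.08)
E
python3 - <<'E'
from h import *
print(manip.get_orientation(),manip.get_time_s())
# left stop cross-check: predicted pixel in the top view
im=manip.get_image("top");c=im["world_to_cam"]@[.5547,.2255,.030,1];a,b=c[0]/-c[2],-c[1]/-c[2]
k=1+im["k1"]*(a*a+b*b);K=im["intrinsics"];print("L px",K[0,0]*a*k+K[0,2],K[1,1]*b*k+K[1,2])
manip.grip(0.0)
press(.526,-.2045,.058)
manip.wait(.5)
im=manip.get_image("scene");W=cloud(im);cv2.imwrite("pics/s1.png",im["color"])
P=W.reshape(-1,3);m=(abs(P[:,0]-.526)<.012)&(abs(P[:,1]+.2045)<.012)&(P[:,2]<.08)
print("R height",np.nanmedian(P[m,2]),m.sum(),manip.get_time_s())
E
```

```text
[-3.13983134e+00  9.12886206e-05  3.73839587e-01] 0.1
L px 149.40395060600983 229.58242690496513
hit False p [ 0.526  -0.2045  0.0121] dF [-0.7  1.   2.1] t 6.4333
R height 0.05859610569876905 107 8.9833
```

View pics/s1.png

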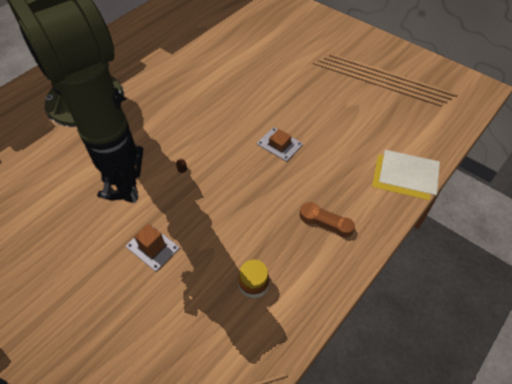

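The stop is still up at 58.6 mm and only 2 N was felt, so the press fell short. The gripper tips show at about (120,198) px. I'll check the finger width and where the tips really are.

```bash
python3 - <<'E'
from h import *
print("w",manip.get_gripper_width(),"p",manip.get_ee_pos(),"F",manip.get_ft_force(),"o",manip.get_orientation(),manip.get_grasp_force())
for n in("scene","top"):
    im=manip.get_image(n);W=cloud(im);K=im["intrinsics"]
    for q in([.526,-.2045,.16],[.526,-.2045,.058]):
        c=im["world_to_cam"]@[*q,1];a,b=c[0]/-c[2],c[1]/c[2];k=1+im["k1"]*(a*a+b*b)
        print(n,q,round(K[0,0]*a*k+K[0,2],1),round(K[1,1]*b*k+K[1,2],1))
    if n=="scene":
        P=W.reshape(-1,3);m=(abs(P[:,0]-.526)<.15)&(abs(P[:,1]+.2045)<.15)&(P[:,2]>.09)&(P[:,2]<.25)
        Q=P[m]
        for z in np.arange(.09,.25,.01):
            s=Q[(Q[:,2]>=z)&(Q[:,2]<z+.01)]
            if len(s):print(round(z,2),len(s),s[:,:2].min(0).round(3),s[:,:2].max(0).round(3))
        c=im["color"][130:280,60:210];cv2.imwrite("pics/c1.png",cv2.resize(c,(600,600),interpolation=cv2.INTER_CUBIC))
E
```

```text
w 0.0001641174263048415 p [ 0.52602364 -0.20446415  0.1600165 ] F [ 0.43340052 -0.42444239  0.56678053] o [ 3.14157111e+00 -3.16856736e-05  3.73864951e-01] 0.0
scene [0.526, -0.2045, 0.16] 136.3 208.7
scene [0.526, -0.2045, 0.058] 146.8 234.5
0.19 7 [ 0.532 -0.208] [ 0.537 -0.195]
0.2 42 [ 0.526 -0.219] [ 0.539 -0.19 ]
0.21 47 [ 0.525 -0.22 ] [ 0.539 -0.19 ]
0.22 37 [ 0.526 -0.217] [ 0.539 -0.189]
0.23 28 [ 0.523 -0.217] [ 0.541 -0.182]
0.24 120 [ 0.52  -0.232] [ 0.548 -0.167]
top [0.526, -0.2045, 0.16] 356.4 243.5
top [0.526, -0.2045, 0.058] 344.3 241.8
```

View pics/c1.png

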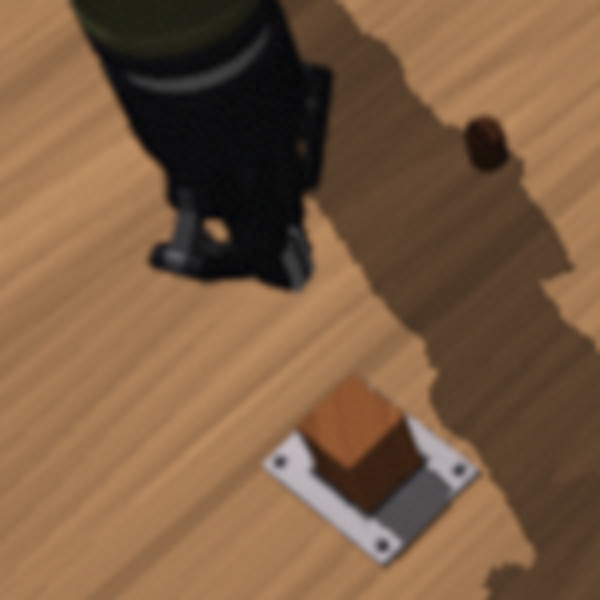

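The crop shows what look like two spread fingertips, at about (98,194) and (135,202) px in the full image. The shut TCP should project to (136,209). The width reading may be wrong, so I'll brighten the image and compare after re-gripping.

```bash
python3 - <<'E'
from h import *
L=[]
def snap():
    im=manip.get_image("scene");c=im["color"][130:230,80:180].astype(float)
    L.append(cv2.resize(np.clip(255*(c/255)**.45,0,255).astype(np.uint8),(400,400),interpolation=cv2.INTER_CUBIC))
snap()
manip.grip(.04);manip.wait(.3);print(manip.get_gripper_width());
manip.grip(0.,60);manip.wait(.3);print(manip.get_gripper_width(),manip.get_grasp_force(),manip.get_time_s());snap()
cv2.imwrite("pics/c2.png",np.hstack(L))
E
```

```text
0.040177233948608504
0.00013520039413552397 0.0 10.6667
```

View pics/c2.png

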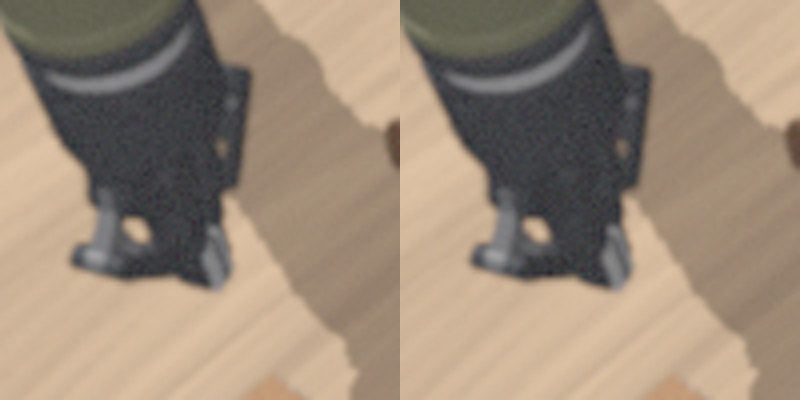

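The shut fingertip is at about (134,201) px, 7 px above its expected place. That suggests the tip is roughly 25 mm higher than reported. I'll descend in guarded steps, logging force, and look at the contact from close by.

```bash
python3 - <<'E'
from h import *
x,y=.526,-.2045
manip.movel([x,y,.075],.12);manip.wait(.1);f0=np.array(manip.get_ft_force())
for z in(.05,.035,.022,.012):
    h=manip.movel([x,y,z],.06,f_stop=9);manip.wait(.1)
    print(h,np.round(manip.get_ee_pos(),4),(np.array(manip.get_ft_force())-f0).round(2))
    if h:break
im=manip.get_image("scene");t=manip.get_image("top")
W=cloud(im).reshape(384,512,3)
g=lambda c:cv2.resize(np.clip(255*(c/255.)**.5,0,255).astype(np.uint8),(400,400),interpolation=cv2.INTER_CUBIC)
cv2.imwrite("pics/c3.png",np.hstack([g(im["color"][170:270,100:200]),g(t["color"][192:292,295:395])]))
print(manip.get_time_s())
E
```

```text
False [ 0.5263 -0.2045  0.0502] [0.71 1.47 0.57]
False [ 0.5261 -0.2045  0.035 ] [0.23 1.19 0.46]
False [ 0.5256 -0.2044  0.0219] [-1.13  1.34  1.55]
False [ 0.5259 -0.2045  0.012 ] [-0.29  1.86  3.48]
13.825
```

View pics/c3.png

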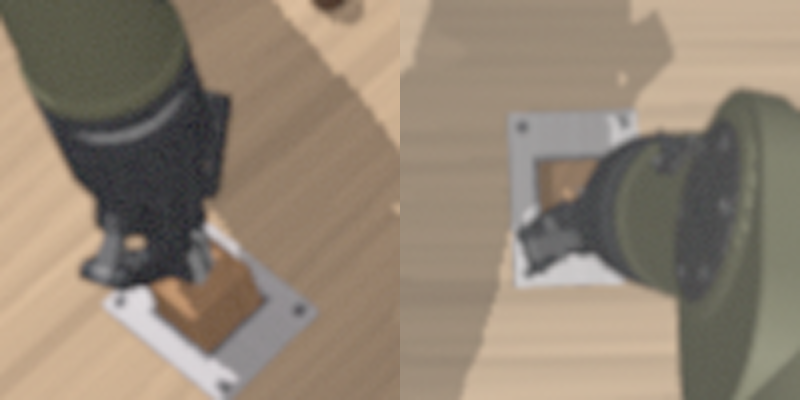

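Contact begins only around reported z ≈ 0.03 while the top is at 58 mm. The depth slices agree: shut fingers over the right xy, but tips about 28 mm higher than reported. In the left image the tip sits on the block's top at about (195,285), and the block is only part-way down. I'll keep pressing under the force guard; the firm stop should come at a reported z of about -0.013.

```bash
python3 - <<'E'
from h import *
x,y=.526,-.2045
f0=np.array(manip.get_ft_force())
h=manip.movel([x,y,-.028],.03,f_stop=8)
print(h,np.round(manip.get_ee_pos(),4),(np.array(manip.get_ft_force())-f0).round(2))
manip.movel([x,y,.10],.12);manip.wait(.3)
W=cloud(manip.get_image("scene"));P=W.reshape(-1,3);m=(abs(P[:,0]-.53)<.015)&(abs(P[:,1]+.2045)<.015)&(P[:,2]<.08)
print("R height",np.nanmedian(P[m,2]),m.sum(),manip.get_time_s())
E
```

```text
True [ 0.526  -0.2045 -0.0188] [-0.3   0.87  4.67]
R height 0.030928317421245244 161 16.2833
```

The right stop is latched at 31 mm, and its firm stop came at a reported z of -0.019. Next is the left stop, crossing at a height that clears everything.

```bash
python3 - <<'E'
from h import *
x,y=.5547,.2255
o=[np.pi,0,manip.get_orientation()[2]]
manip.movep([x,y,.12],o); manip.movel([x,y,.012],.12); manip.wait(.15)
f0=np.array(manip.get_ft_force())
h=manip.movel([x,y,-.028],.025,f_stop=9)
print(h,np.round(manip.get_ee_pos(),4),(np.array(manip.get_ft_force())-f0).round(2))
manip.movel([x,y,.16],.15);manip.wait(.4)
im=manip.get_image("scene");cv2.imwrite("pics/s4.png",im["color"]);P=cloud(im).reshape(-1,3)
for n,a,b in(("L",x,y),("R",.526,-.2045)):
    m=(abs(P[:,0]-a)<.015)&(abs(P[:,1]-b)<.015)&(P[:,2]<.08);print(n,np.nanmedian(P[m,2]),m.sum())
print(manip.get_time_s())
E
```

```text
True [ 0.5548  0.2255 -0.0187] [-0.86 -0.82  5.98]
L 0.05915325580121522 101
R 0.030817473214083346 161
22.0167
```

View pics/s4.png

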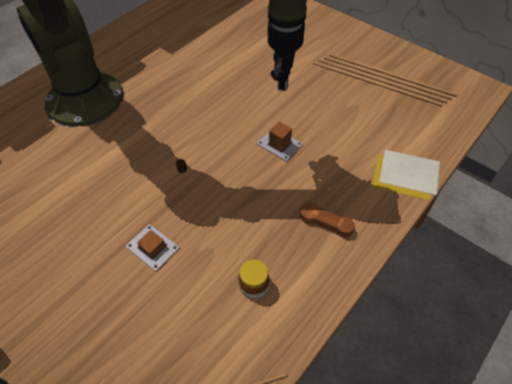

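The left stop (281,133) is now up at 59 mm and the right stop (152,243) is latched at 31 mm. The pot (254,277) and the blank (327,219) have not moved, and the gripper is clear of everything.

```bash
python3 -c "
from cell import manip
print(manip.close_job())"
```

```text
the job is handed in; nothing more can be done
None
```

The stops are changed over and the job is handed in at about 22 s: the right stop is latched down (31 mm), the left one is up (59 mm), the pot and blank did not move, and the first press fell short because the fingertips sit about 34 mm higher than the reported TCP, so I pressed again, deeper.

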